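Hold a sample tube upright against the light

ROBOT

A 6-joint arm with a two-finger parallel gripper is mounted at the origin on the work surface. World frame = base frame: x ahead of the robot, y to its left, z up, the work surface at z = 0. Lengths are in m, angles in degrees, forces in N, time in s.
With the tool pointing down it reaches from about 0.275 to 0.75 m from the base axis. Payload 10.2 kg.
Tool frame: the origin (TCP) lies at the very end of the fingers, on their centre line; the grasp point (between the pads) lies 19 mm behind it; z points along the fingers, y is the line along which they close (so a half turn about z gives the same grasp; the last joint's range is limited). The gripper opens to 88 mm and grips with 3 to 60 N. Pads are 18 mm wide; open, the fingers measure 123 mm over their backs; the gripper's body (75 mm by 187 mm) begins 45 mm behind the grasp point.
Start: joints at [-76.341, 17.928, 85.812, -0, 76.261, -12.8], TCP at [0.234, -0.47, 0.239] pointing down, gripper open.
Joint ranges: [-168.41, 168.41], [-55.51, 124.54], [10.69, 146.95], [-70.63, 250.63], [1, 178], [-165.06, 165.06]. Speed limits (degrees/s): [136.94, 136.94, 172.46, 180, 180, 180].

INTERFACE

Orientations are given as a 3x3 rotation matrix whose columns are the frame's x, y, z axes.
In Python, from bench import ctrl gives the robot as it stands.
- The arm moves only by the shell command python3 -m handwheel 'ROWS'. ROWS is JSON, a list that holds one entry, the list of rows, each a list of 7 numbers: the turn, a rotation vector about the tool's x, y, z in rad, then the shift along the tool's x, y, z in m, then the closure, from 0 (fully open) to 1 (shut). In form: [[[rx, ry, rz, dx, dy, dz, grip], ...]]. A call has 1 to 8 rows; each row is the pose to reach, as a shift and turn from the pose commanded when the call began, along the tool's axes at that moment; what a row does not reach only later rows make up. A row lasts 1/12 s, in which the tool goes at most 41.7 mm and 7.16 degrees, less where a joint would pass 70% of its speed; a pose out of reach is approached as far as the arm can. A call with a gripper value outside its range is refused whole. The fingers move at their own pace and stop on an object; the grip force is fixed at half the most. Time passes only in rows, so rows that repeat a pose let the fingers close. It gives the time, the measured TCP pose, the force, the opening and the grip force at its end, in the units of the state.
- ctrl.get_obs(): the state, without advancing time (a new reading comes with each control period).
- ctrl.capture(name): name is "side" or "top"; returns the picture (400x640x3 uint8, red, green, blue); there is no depth.
- ctrl.calibration(name): a dict with "fx", "fy", "cx", "cy" (pixels), "position" and "orientation" of the camera in the world. Camera axes: x right, y up, looking along -z (the intrinsics and any distortion apply to the point x, -y, -z); pixel columns grow to the right and rows downward; lengths in m; the calibration is good to about 2 mm. A picture is of the moment at which its call begins. calibration takes no time and is no camera call.
- ctrl.sign_off(): hands the job in; it is judged then, once.
Trained networks look in the newest picture that a camera, given by its name, has taken for a name from the list of things; names that differ only in an ending like _2 or _b are one class to them, and where a whole thing is asked for, a point or a joint stands for the part that bears it (a point fixed in the world has none). Each returns a list of dicts, best first, with "p" (0 to 1); they miss things now and then, are a little off and sometimes report something else, mostly with a low value. They report only what shows in the picture. A call takes as long as a camera call. They do not tell look-alikes from the thing itself.
- ctrl.spot_in(query, camera): "rect" ([left, top, right, bottom] in pixels, round what is visible of it).
- ctrl.outline_of(query, camera): "pixels" (400x640 bool, what is visible of it) and "rect" ([left, top, right, bottom] in pixels, round what is visible of it).
- ctrl.landmark_of(query, camera): "uv" ([column, row] in pixels: a listed point, or the origin of a listed thing).
The state is a dict: "time_s": time; "joint_pos": joint angles; "qvel": joint speeds; "joint_torque": joint torques, N m; "position": TCP position; "orientation": TCP orientation; "contact_force": force on the tool from outside, world axes, zero at the start; "torque": the same for the moment, N m; "finger_gap": finger opening in m; "gripper_force": force on a finger pad.
Only numpy, scipy, OpenCV 4.12 (cv2) and the standard library are available. Lean on these libraries where they do the work, as an engineer would, in place of code of your own. Each camera call takes 0.05 s, during which the arm holds its last target. There are 200 camera calls.

TASK

Draw the red-capped blood tube straight out of the slanted rack, turn it upright with its cap on top, and hold it in the air in front of the middle of the lit inspection panel, about a hand's width (8 cm) from it, so that it can be inspected. Finish while still holding it steady there: do not put it down or let go. Leave the other two tubes in their wells and do not disturb the things lying around.

Things in the scene. Friction and masses are not known exactly. Their poses are not given: they have to be found in the camera images.
- tube_red: the blood tube to draw: clear round tube 16 mm in diameter with a white paper label and a red cap, 18 mm in diameter and 22 mm long; 100 mm long overall, about 22 g. Origin: centre of its closed foot; its z axis runs along the tube towards the cap. At the start it stands in one of the three wells of the slanted rack (which one varies), leaning 45 degrees from upright with its cap towards the robot; 45 mm of it (the cap and 23 mm of tube) stand out of the well.
- tube_red_mid (a point): middle of the red-capped tube, on its axis, 50 mm from the foot; axes as the tube
- tube_red_cap (a point): centre of the red cap, on the tube's axis, 89 mm from the foot, 11 mm from the top; axes as the tube; a good place to grip it, across its 18 mm
- rack: fixed slanted tube rack: grey stand 130 x 250 mm on the table carrying an off-white block with three wells in a row; the block reaches about 132 mm above the table. Origin: centre of its underside; x points away from the side to which the caps lean, y along the row of wells, z up. The caps lean towards its -x
- rack_block: the off-white block of the rack, 45 x 234 x 65 mm (x, y, z). Origin: centre of its underside; its z axis is the direction in which the wells run outward (45 degrees up, towards the rack's -x), y along the row, top face at z = 65 mm. Wells at y = -70, 0 and +70 mm, 17.5 mm wide and 55 mm deep; a tube slides freely out along z
- tube_lavender: neighbour tube with lavender cap, same size, in another well; stays there. Origin at its foot, z towards its cap
- tube_white: neighbour tube with off-white cap, same size, in another well; stays there. Origin at its foot, z towards its cap
- panel: fixed lit inspection panel standing upright: grey housing 200 mm wide, 227 mm high and 30 mm thick on a foot that reaches backwards. Origin: bottom of its front face, in the middle; x points into the panel (the lit side looks to -x), y along its width, z up
- panel_mid (a point): middle of the white lit pane (170 mm wide, 150 mm high), on its front face, 135 mm above the table; axes as the panel: x into the panel, so that points in front of it have negative x
- sanitizer: white bottle, 60 mm in diameter, 150 mm high, bystander; origin under its centre
- jar: small clear jar with yellow cap, 56 mm in diameter, 60 mm high, bystander; origin under its centre
- tape: white roll of tape lying flat, 90 mm in diameter, 25 mm high, bystander; origin under its centre
- marker: white marker pen with red cap lying on the table, 130 mm long along x, bystander; origin under its middle
Not all that is in view belongs to the job. What is shaped like the panel but pink is not meant.

How it is judged (in metres and radians):
On the way:
1. the red-capped tube, held in the fingers, is drawn clear of its well: its foot above the top face of the rack's block (z of tube_red in the frame of rack_block above 0.068 m and contact force between the fingers and tube_red above 1 N), for 0.2 s.
At the end, for the whole second after the job is handed in: Red-capped tube held by the fingers, cap up within 10 degrees of upright, still; its middle 30 to 130 mm in front of the lit pane, within 40 mm sideways and 35 mm in height of the pane's middle, touching neither panel nor rack; the other two tubes within 15 mm of their starts (angle between tube_red's own z axis and vertical below 0.17 rad and x of tube_red_mid in the frame of panel_mid between -0.13 and -0.03 m and y of tube_red_mid in the frame of panel_mid between -0.04 and 0.04 m and z of tube_red_mid in the frame of panel_mid between -0.035 and 0.035 m and height (world z) of tube_red above 0.04 m and contact force between the fingers and tube_red above 1 N and contact force between tube_red and panel below 0.1 N and contact force between tube_red and rack below 0.1 N and linear speed of tube_red below 0.03 m/s and distance of each of tube_lavender, tube_white from where it was at the start of the episode below 0.015 m); the arm keeps its last pose, push and grip.
It fails at once if a neighbour tube is moved more than 20 mm (distance of any of tube_lavender, tube_white from where it was at the start of the episode above 0.02 m).
It fails at once if a thing lying around is moved more than 30 mm (distance of any of sanitizer, jar, tape, marker from where it was at the start of the episode above 0.03 m).
It also fails if it takes over 38 s, if anything falls off the work surface, if the arm or the gripper's body presses on something with over 40 N, if the wrist force passes 120 N, or if a joint passes its speed limit or range.

## Working session

There is one attempt and no reset: what is moved stays moved. The work goes in short steps, Python scripts to look and compute and a shell command to move; the robot and the scene stay as the last step left them, time stands still between calls to the robot, and variables do not carry over. Pictures are saved under pics/ and viewed, at most 10 in all, crops included, and the job is handed in when it is done.

```bash
ls; mkdir -p pics
python3 - <<'E'
from bench import ctrl
import cv2,numpy as np
for c in("side","top"):
    im=ctrl.capture(c);cv2.imwrite(f"pics/{c}0.png",im[:,:,::-1])
    k=ctrl.calibration(c);print(c,k)
    for q in("tube_red","tube_red_cap","tube_red_mid","rack","rack_block","tube_lavender","tube_white","panel","panel_mid","sanitizer","jar","tape","marker"):
        print(q,[(np.round(d["uv"]).tolist(),round(d["p"],2)) for d in ctrl.landmark_of(q,c)][:4])
o=ctrl.get_obs();print(o)
E
```

```text
pics
side {'fx': 378.48578478425975, 'fy': 378.48578478425975, 'cx': 318.2954692273574, 'cy': 196.05871728719123, 'position': array([ 0.29533785, -0.7412171 ,  0.56664207]), 'orientation': array([[ 0.95221446,  0.14318202, -0.26978979],
       [-0.30511877,  0.48581214, -0.8190782 ],
       [ 0.01378988,  0.86225604,  0.50628486]])}
tube_red []
tube_red_cap [([352.0, 184.0], 0.7)]
tube_red_mid [([361.0, 194.0], 0.68)]
rack [([380.0, 246.0], 0.73)]
rack_block [([386.0, 227.0], 0.66)]
tube_lavender []
tube_white []
panel [([257.0, 179.0], 0.87), ([339.0, 171.0], 0.8), ([381.0, 246.0], 0.33)]
panel_mid [([343.0, 131.0], 0.88), ([254.0, 140.0], 0.59)]
sanitizer []
jar [([244.0, 223.0], 0.91)]
tape [([268.0, 352.0], 0.57), ([254.0, 138.0], 0.31)]
marker [([279.0, 275.0], 0.67), ([248.0, 223.0], 0.58), ([269.0, 352.0], 0.31)]
top {'fx': 506.41878168332795, 'fy': 506.41878168332795, 'cx': 320.4490622273217, 'cy': 192.677319306401, 'position': array([ 0.43583788, -0.02743585,  1.28202602]), 'orientation': array([[-0.02570281,  0.99807274, -0.05648163],
       [-0.99926661, -0.0272556 , -0.02
[... 765 characters left out ...]
694e+01, -1.28001413e+01]), 'qvel': array([-0.01101518, -0.01188292, -0.03399069,  0.08164674, -0.09317875,
       -0.10367507]), 'joint_torque': array([ 4.66745241e-04, -4.02109408e+01, -2.52416199e+01,  6.94918446e-02,
        3.19740514e-02, -1.77617375e-05]), 'position': array([ 0.23389491, -0.47001568,  0.23871414]), 'orientation': array([[ 8.95245321e-01,  4.45573576e-01, -5.37856312e-05],
       [ 4.45573577e-01, -8.95245323e-01,  6.55307357e-06],
       [-4.52314583e-05, -2.98320645e-05, -9.99999999e-01]]), 'contact_force': array([ 0.36826487, -0.43854935,  0.71399192]), 'torque': array([-0.00099501, -0.00706329,  0.00249335]), 'gripper_force': 0.0, 'finger_gap': 0.08825232077066694}
```

View pics/side0.png

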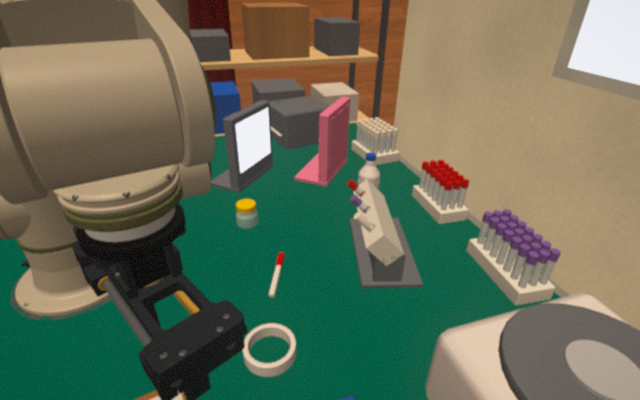

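View pics/top0.png

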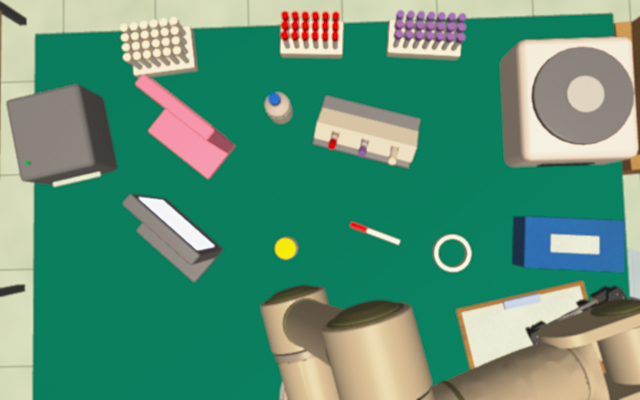

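Top view: the candidates for the tube are the rack's red cap at (333,143), the marker's red cap at (357,226) and the red batch rack at (312,30). I choose (333,143), in the slanted rack; it also shows at (352,184) in the side view. The grey panel at (175,225) is lit, with its light facing up and right. The pink one at (185,130) is the decoy. A close crop will check the choice.

Run:
```python
import cv2,numpy as np
t=cv2.imread("pics/top0.png");s=cv2.imread("pics/side0.png")
a=cv2.resize(t[85:175,300:430],None,fx=6,fy=6,interpolation=2)
cv2.imwrite("pics/c1.png",a)
b=cv2.resize(t[185:285,115:225],None,fx=5,fy=5,interpolation=2)[:, :400]
b=cv2.resize(t[185:285,115:225],(440,400),interpolation=2)
c=cv2.resize(s[170:300,335:430],(340,465),interpolation=2)
o=np.zeros((465,790,3),np.uint8);o[:400,:440]=b;o[:,450:]=c;cv2.imwrite("pics/c2.png",o)
```

```text
(no output)
```

View pics/c1.png

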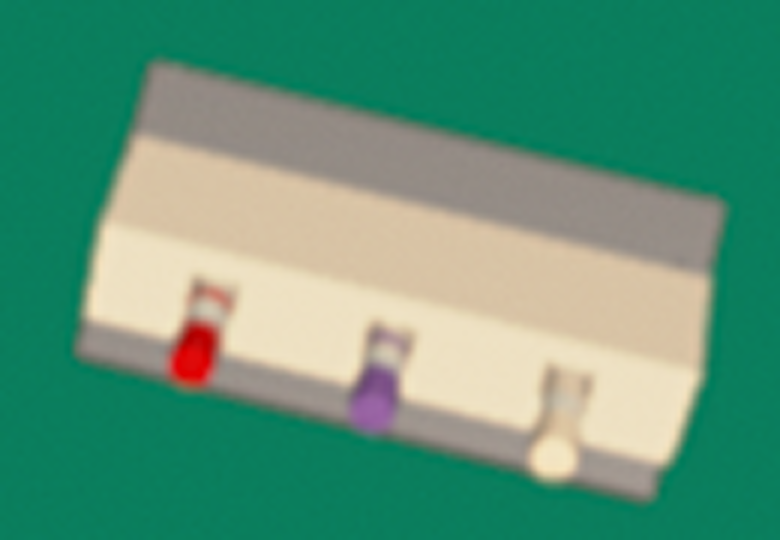

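View pics/c2.png

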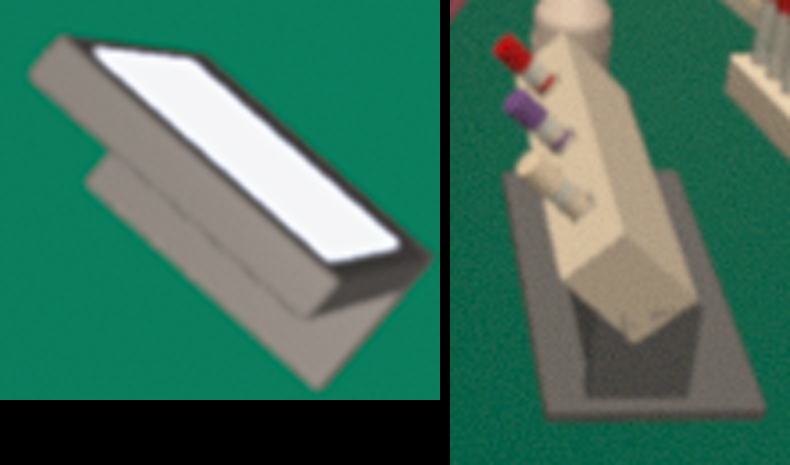

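```bash
cat > h.py <<'E'
import numpy as np
from bench import ctrl
def proj(P,c):
    k=ctrl.calibration(c);p=(np.asarray(P)-k["position"])@k["orientation"]
    return np.c_[k["cx"]-k["fx"]*p[:,0]/p[:,2],k["cy"]+k["fy"]*p[:,1]/p[:,2]]
def Tf(x,y,a,P):
    c,s=np.cos(a),np.sin(a);P=np.asarray(P);return P@np.array([[c,s,0],[-s,c,0],[0,0,1]])+[x,y,0]
E
python3 - <<'E'
from h import *
from scipy.optimize import least_squares
s=.5**.5
def B(x,y,z): # block -> rack-like frame, x measured from block origin, ridge at .132
    h0=.132-(.0225+.065)*s
    return [s*x-s*z,y,h0+s*x+s*z]
tp=np.array([(105,222),(700,368),(85,318),(668,465),(140,135),(710,272)])/6+[300,85]-.42
# image left = +y world ; rack x ~ +world x => left= +y
T=[B(.0225,.117,.065),B(.0225,-.117,.065),B(-.0225,.117,.065),B(-.0225,-.117,.065),B(.0225,.117,0),B(.0225,-.117,0)]
sp=np.array([(384.1,235.3),(366.2,247.4),(403.7,253.5),(366.8,179.4)])
S=[B(.0225,-.117,.065),B(-.0225,-.117,.065),B(.0225,-.117,0),B(.0225,.117,.065)]
caps_t=np.array([(194,352),(375,395),(553,445)])/6+[300,85]-.42
C=[B(0,y,.099) for y in(.07,0,-.07)]
caps_s=(np.array([(514,52),(524,107),(541,168)])-[450,0])/3.579+[335,170]-.36
def f(v,full=False):
    r=[proj(Tf(*v,T),"top")-tp,proj(Tf(*v,C),"top")-caps_t,proj(Tf(*v,S),"side")-sp,proj(Tf(*v,C),"side")-caps_s]
    return r if full else np.concatenate(r).ravel()
r=least_squares(f,[.55,-.1,-.2],loss="soft_l1");print("rack",r.x);[print(np.round(q,1).tolist()) for q in f(r.x,1)]
x,y,a=r.x
print("cap ctr",Tf(x,y,a,C),"foot",Tf(x,y,a,[B(0,.07,.010)]),"dir",Tf(0,0,a,[[-s,0,s]]))
pp=np.array([(62,35),(28,72),(340,285),(308,318),(432,258)])/4+[115,185]-.38
P=[(0,-.1,.227),(.03,-.1,.227),(0,.1,.227),(.03,.1,.227),(0,.1,0)]
pm=np.array([[254,140.]])
g=lambda v:np.concatenate([proj(Tf(*v,P),"top")-pp,proj(Tf(*v,[(0,0,.135)]),"side")-pm]).ravel()
r=least_squares(g,[.35,.3,2.3],loss="soft_l1");print("panel",r.x,np.round(g(r.x),1))
print("target mid",Tf(*r.x,[(-.08,0,.135)]),"into",Tf(0,0,r.x[2],[(1,0,0)]))
for q,c in(("jar","top"),("sanitizer","top")):
    u=ctrl.landmark_of(q,c);print(q,u[0]["uv"])
E
```

```text
rack [ 0.66201568 -0.11244405 -0.27415913]
[[-0.5, -0.1], [-0.1, 0.0], [-0.1, -0.5], [-0.2, -1.0], [-0.9, -0.4], [-0.3, 0.2]]
[[0.2, -0.7], [0.0, -0.4], [0.5, -1.3]]
[[-0.9, 0.2], [-0.7, 1.3], [-0.0, 0.3], [-1.0, -0.5]]
[[-0.6, 1.1], [0.3, 1.2], [-0.3, 2.0]]
cap ctr [[ 0.61357815 -0.02610573  0.14013173]
 [ 0.59462652 -0.09349145  0.14013173]
 [ 0.57567489 -0.16087718  0.14013173]] foot [[ 0.67416033 -0.04314392  0.07719922]] dir [[-0.6806986   0.19144037  0.70710678]]
panel [0.43986589 0.32870589 2.39628615] [ 0.2 -1.3 -0.8  0.2  0.6 -0.8 -0.9  1.8  1.4 -0.1 -0.7 -0.1]
target mid [[0.49865629 0.27445012 0.135     ]] into [[-0.73488006  0.67819709  0.        ]]
jar [288.1, 245.5]
sanitizer [282.1, 109.5]
```

The rack fit is good to about 1 px, and the red tube is in the well at y=+70 mm (top-left in the picture). Next I check the free space between the lit panel and the pink one, and the bystander positions.

```bash
cat >> h.py <<'E'
def back(uv,c,z):
    k=ctrl.calibration(c);d=k["orientation"]@np.array([(uv[0]-k["cx"])/k["fx"],-(uv[1]-k["cy"])/k["fy"],-1.])
    p=k["position"];return p+d*(z-p[2])/d[2]
E
python3 - <<'E'
from h import *
import cv2
# pink top corners guess z .227 and foot corners z~0.01
for uv,z in(((137,82),.227),((228,153),.227),((234,148),.227),((150,128),.01),((210,178),.01),((282,108),.15),((286,248),.06),((375,233),.01)):
    print(uv,z,back(uv,"top",z).round(3))
T=np.array([.4950,.2779,.135]); 
im=cv2.imread("pics/top0.png")
n=np.array([-.7349,.6782,0]);t=np.array([.6782,.7349,0])
for a in(-.094,.094):
  for b in(-.038,.038):
    for z in(.2,.35):
      u=proj([np.array([.495,.278,z])+a*t+b*n],"top")[0];cv2.circle(im,(int(u[0]),int(u[1])),1,(255,0,0) if z<.3 else (0,255,255),-1)
cv2.imwrite("pics/c3.png",cv2.resize(im[60:290,110:300],(600,726*600//600))[:600])
E
```

```text
(137, 82) 0.227 [0.743 0.387 0.227]
(228, 153) 0.227 [0.585 0.194 0.227]
(234, 148) 0.227 [0.595 0.181 0.227]
(150, 128) 0.01 [0.685 0.439 0.01 ]
(210, 178) 0.01 [0.553 0.286 0.01 ]
(282, 108) 0.15 [0.694 0.085 0.15 ]
(286, 248) 0.06 [0.374 0.092 0.06 ]
(375, 233) 0.01 [ 0.403 -0.127  0.01 ]
```

View pics/c3.png

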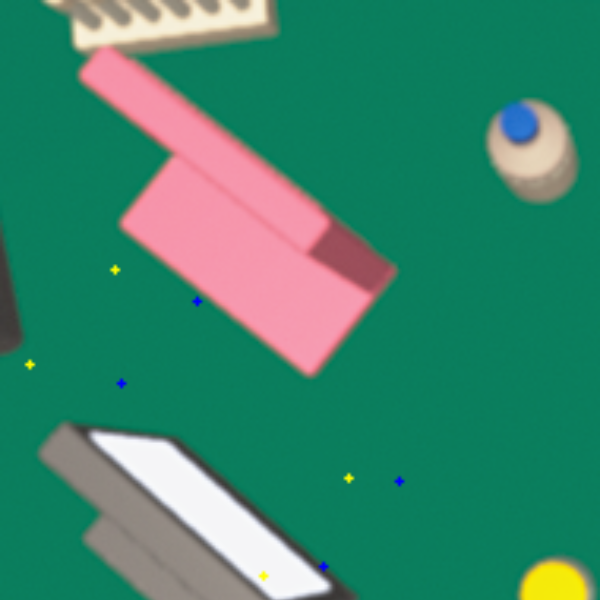

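The gap is ample: the pink panel's back is about 12 cm from the hold point. Plan: grip the cap along the tube axis, closing in the vertical plane, pull out, tip the tool to point down, then carry.

```bash
cat >> h.py <<'E'
from scipy.spatial.transform import Rotation as R
C=np.array([.6136,-.0261,.1401]);d=np.array([-.6807,.1914,.7071])
yb=np.array([.6807,-.1914,.7071]);G=np.c_[np.cross(yb,-d),yb,-d]
def down(az):
    a=np.radians(az);y=np.array([np.cos(a),np.sin(a),0]);z=np.array([0,0,-1.]);return np.c_[np.cross(y,z),y,z]
def rel(Rt,p):
    o=ctrl.get_obs();R0=np.array(o["orientation"])
    print(np.r_[R.from_matrix(R0.T@Rt).as_rotvec(),R0.T@(np.asarray(p)-o["position"])].round(4).tolist(),"t",o["time_s"])
E
python3 -c "
from h import *
rel(G,[.42,-.12,.32]); rel(G,C+.08*d)"
```

```text
[-0.7384, 0.3274, -0.7906, 0.3225, -0.2304, -0.0813] t 1.5
[-0.7384, 0.3274, -0.7906, 0.4958, -0.2662, 0.0421] t 1.5
```

```bash
A='[-0.7384,0.3274,-0.7906,0.3225,-0.2304,-0.0813,0]'; python3 -m handwheel '[[[-0.738,0.327,-0.791,0.322,-0.230,-0.081,0],[-0.738,0.327,-0.791,0.322,-0.230,-0.081,0],[-0.738,0.327,-0.791,0.322,-0.230,-0.081,0],[-0.738,0.327,-0.791,0.322,-0.230,-0.081,0],[-0.738,0.327,-0.791,0.322,-0.230,-0.081,0],[-0.738,0.327,-0.791,0.322,-0.230,-0.081,0],[-0.738,0.327,-0.791,0.322,-0.230,-0.081,0],[-0.738,0.327,-0.791,0.322,-0.230,-0.081,0]]]'; python3 -c "
from h import *
rel(G,C+.08*d);print(ctrl.get_obs()['joint_pos'].round(1))"
```

```text
time_s: 2.17
position: [0.3875, -0.1799, 0.3064]
orientation: [[0.355, 0.706, 0.613], [0.934, -0.29, -0.207], [0.031, 0.647, -0.762]]
contact_force: [1.4, -0.5, 0.5]
finger_gap: 0.0882
gripper_force: 0.0
[-0.0804, 0.0372, -0.0868, 0.2155, 0.0011, 0.1538] t 2.1667
[-54.3 -18.4 120.6  30.8  47.5 -47.8]
```

```bash
python3 -m handwheel '[[[0,0,0,0,0,0,0.3],[0,0,0,0,0,0,0.3],[0,0,0,0,0,0,0.3]]]' >/dev/null; python3 -c "
from h import *
rel(G,C+.08*d);print(ctrl.get_obs()['joint_pos'].round(1))"
```

```text
[-0.0858, 0.0385, -0.091, 0.218, 0.0011, 0.1528] t 2.4167
[-54.5 -18.1 120.4  30.5  47.7 -47.5]
```

```bash
python3 -m handwheel '[[[-0.086,0.038,-0.091,0.04,0,0.02,0.3],[-0.086,0.038,-0.091,0.08,0,0.045,0.3],[-0.086,0.038,-0.091,0.12,0,0.075,0.3],[-0.086,0.038,-0.091,0.15,0,0.1,0.3],[-0.086,0.038,-0.091,0.18,0.001,0.125,0.3],[-0.086,0.038,-0.091,0.205,0.001,0.145,0.3],[-0.086,0.038,-0.091,0.218,0.001,0.153,0.3],[-0.086,0.038,-0.091,0.218,0.001,0.153,0.3]]]' >/dev/null; python3 -m handwheel '[[[0,0,0,0,0,0,0.3],[0,0,0,0,0,0,0.3],[0,0,0,0,0,0,0.3]]]';python3 - <<'E'
from h import *
import cv2
rel(G,C+.08*d);rel(G,C-.019*d);print(ctrl.get_obs()['joint_pos'].round(1))
a=cv2.resize(ctrl.capture("top")[85:185,270:420,::-1],None,fx=4,fy=4)
b=cv2.resize(ctrl.capture("side")[100:270,300:430,::-1],None,fx=3,fy=3)
o=np.zeros((510,795,3),np.uint8);o[:400,:400]=a[:,:400];o[:,405:]=b[:,:390];cv2.imwrite("pics/p1.png",o)
E
```

```text
time_s: 3.33
position: [0.5519, -0.0196, 0.2008]
orientation: [[0.275, 0.682, 0.677], [0.962, -0.193, -0.196], [-0.003, 0.705, -0.709]]
contact_force: [0.0, -0.6, 0.1]
finger_gap: 0.0616
gripper_force: 0.0
[-0.0028, 0.0049, -0.0009, 0.0104, 0.0004, 0.0061] t 3.3333
[-0.0028, 0.0049, -0.0009, 0.0109, 0.0007, 0.1051] t 3.3333
[-13.3   8.3 116.6 -11.   10.5  12.6]
```

View pics/p1.png

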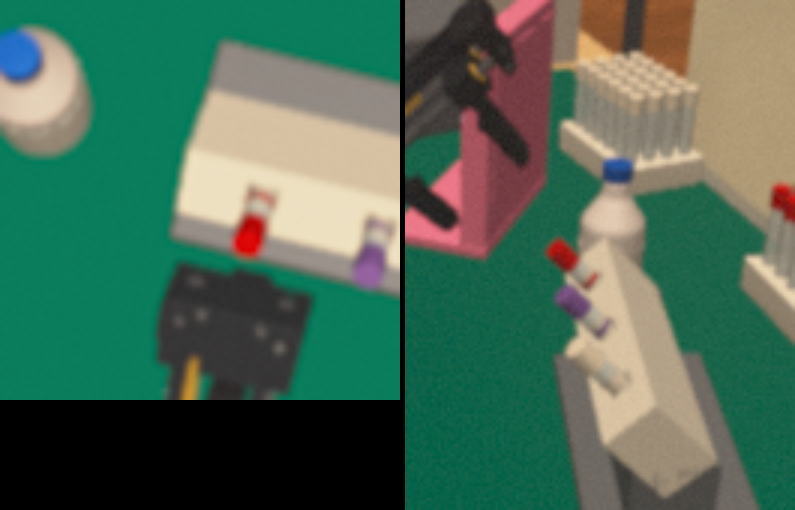

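The picture shows the fingers open in front of the red cap (top crop 248,238), aligned with the tube axis and about 10 mm off sideways. I correct that and advance.

```bash
python3 -m handwheel '[[[0,0.005,0,0.011,0.001,0,0.3],[0,0.005,0,0.011,0.001,0,0.3],[0,0.005,0,0.011,0.001,0.015,0.3],[0,0.005,0,0.011,0.001,0.03,0.3],[0,0.005,0,0.011,0.001,0.04,0.3],[0,0.005,0,0.011,0.001,0.05,0.3],[0,0.005,0,0.011,0.001,0.05,0.3],[0,0.005,0,0.011,0.001,0.05,0.3]]]';python3 - <<'E'
from h import *
rel(G,C-.019*d);print(ctrl.get_obs()['joint_pos'].round(1))
E
```

```text
time_s: 4.1
position: [0.5893, -0.0183, 0.1661]
orientation: [[0.271, 0.682, 0.679], [0.963, -0.193, -0.19], [0.001, 0.705, -0.709]]
contact_force: [0.0, 0.7, -0.6]
finger_gap: 0.0614
gripper_force: 0.0
[-0.0025, -0.0006, -0.0007, -0.0009, -0.0002, 0.0555] t 4.1
[-12.1  16.1 113.  -22.7   6.6  25.1]
```

```bash
python3 -m handwheel '[[[0,0,0,-0.001,0,0.006,0.3],[0,0,0,-0.001,0,0.012,0.3],[0,0,0,-0.001,0,0.018,0.3],[0,0,0,-0.001,0,0.024,0.3],[0,0,0,-0.001,0,0.030,0.3],[0,0,0,-0.001,0,0.030,0.3],[0,0,0,-0.001,0,0.030,0.3]]]';python3 - <<'E'
from h import *
rel(G,C-.019*d);print(ctrl.get_obs()['joint_pos'].round(1))
E
```

```text
time_s: 4.68
position: [0.6096, -0.0245, 0.145]
orientation: [[0.27, 0.682, 0.68], [0.963, -0.192, -0.19], [0.001, 0.706, -0.709]]
contact_force: [-0.2, 0.7, 0.9]
finger_gap: 0.0617
gripper_force: 0.0
[-0.002, -0.0012, -0.0004, -0.0005, -0.0004, 0.0255] t 4.6833
[-12.3  20.5 110.9 -31.2   4.5  33.6]
```

```bash
python3 -m handwheel '[[[0,0,0,0,0,0.006,0.3],[0,0,0,0,0,0.012,0.3],[0,0,0,0,0,0.018,0.3],[0,0,0,0,0,0.025,0.3],[0,0,0,0,0,0.025,0.3],[0,0,0,0,0,0.025,0.3],[0,0,0,0,0,0.025,0.3]]]';python3 - <<'E'
from h import *
import cv2
rel(G,C-.019*d);print(ctrl.get_obs()['joint_pos'].round(1))
a=cv2.resize(ctrl.capture("top")[85:185,270:370,::-1],None,fx=4,fy=4)
b=cv2.resize(ctrl.capture("side")[130:260,300:400,::-1],None,fx=3.9,fy=3.9)
o=np.zeros((507,795,3),np.uint8);o[:400,:400]=a;o[:,405:]=b;cv2.imwrite("pics/p2.png",o)
E
```

```text
time_s: 5.27
position: [0.6265, -0.029, 0.1276]
orientation: [[0.27, 0.682, 0.68], [0.963, -0.192, -0.19], [0.001, 0.706, -0.708]]
contact_force: [0.3, -0.0, -0.5]
finger_gap: 0.0618
gripper_force: 0.0
[-0.0016, -0.0014, -0.0003, -0.0007, -0.0005, 0.0008] t 5.2667
[-12.4  24.  108.9 -44.6   3.2  46.9]
```

View pics/p2.png

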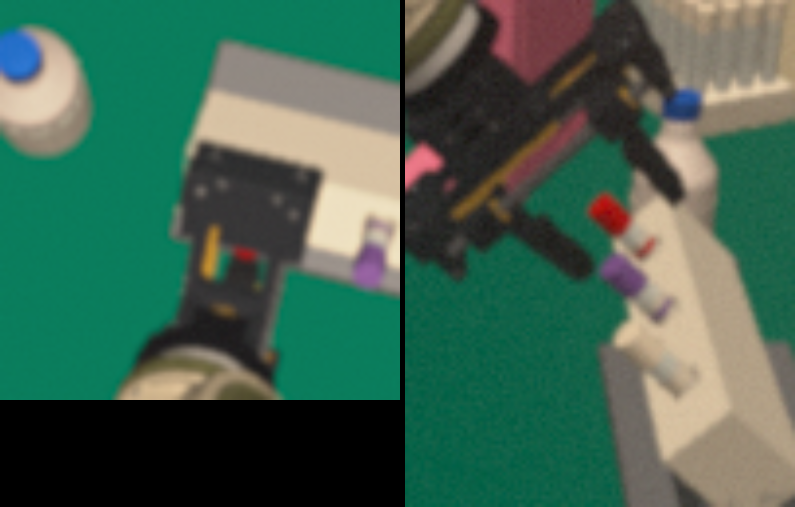

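The red cap (side crop 610,212) sits between the two fingers, clear of the lavender one. I close on it.

```bash
python3 -m handwheel '[[[0,0,0,0,0,0,1],[0,0,0,0,0,0,1],[0,0,0,0,0,0,1],[0,0,0,0,0,0,1],[0,0,0,0,0,0,1],[0,0,0,0,0,0,1],[0,0,0,0,0,0,1],[0,0,0,0,0,0,1]]]'
```

```text
time_s: 6.03
position: [0.6267, -0.029, 0.127]
orientation: [[0.27, 0.682, 0.68], [0.963, -0.192, -0.19], [0.001, 0.706, -0.709]]
contact_force: [-1.0, 0.8, 0.1]
finger_gap: 0.0165
gripper_force: 30.0
```

```bash
python3 -m handwheel '[[[0,0,0,0,0,-0.006,1],[0,0,0,0,0,-0.012,1],[0,0,0,0,0,-0.018,1],[0,0,0,0,0,-0.025,1],[0,0,0,0,0,-0.032,1],[0,0,0,0,0,-0.04,1],[0,0,0,0,0,-0.04,1],[0,0,0,0,0,-0.04,1]]]'; python3 -m handwheel '[[[0,0,0,0,0,-0.008,1],[0,0,0,0,0,-0.016,1],[0,0,0,0,0,-0.025,1],[0,0,0,0,0,-0.035,1],[0,0,0,0,0,-0.045,1],[0,0,0,0,0,-0.045,1],[0,0,0,0,0,-0.045,1],[0,0,0,0,0,-0.045,1]]]'
python3 - <<'E'
from h import *
import cv2
print(ctrl.get_obs()['joint_pos'].round(1))
p=np.array([.495,.278,.155])
rel(down(47.3),[.47,.05,.30])
cv2.imwrite("pics/p3.png",cv2.resize(ctrl.capture("side")[80:280,280:430,::-1],None,fx=3,fy=3))
E
```

```text
time_s: 6.7
position: [0.5996, -0.0215, 0.1556]
orientation: [[0.27, 0.682, 0.68], [0.963, -0.192, -0.19], [0.001, 0.706, -0.708]]
contact_force: [-0.3, -0.5, -0.5]
finger_gap: 0.0168
gripper_force: 30.0
time_s: 7.37
position: [0.5692, -0.0131, 0.1868]
orientation: [[0.27, 0.682, 0.679], [0.963, -0.192, -0.19], [0.001, 0.705, -0.709]]
contact_force: [-0.1, -0.5, -0.6]
finger_gap: 0.0165
gripper_force: 30.0
[-12.   11.7 114.9 -16.8   8.9  19.2]
[0.7014, 0.4283, -1.0405, 0.0341, 0.0, -0.1596] t 7.3667
```

View pics/p3.png

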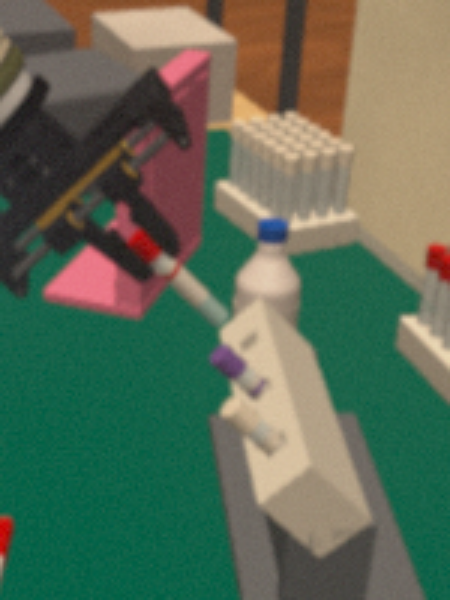

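The tube is fully out and in line with the fingers; the well at (250,340) is empty and both neighbours are in place. Now I retreat, tip the tool down and turn.

```bash
python3 -m handwheel '[[[0,0,0,0.005,0,-0.03,1],[0,0,0,0.01,0,-0.06,1],[0.08,0.05,-0.12,0.02,0,-0.09,1],[0.16,0.1,-0.23,0.03,0,-0.12,1],[0.23,0.14,-0.35,0.034,0,-0.14,1],[0.31,0.19,-0.46,0.034,0,-0.16,1],[0.39,0.24,-0.58,0.034,0,-0.16,1],[0.47,0.285,-0.69,0.034,0,-0.16,1]]]'
python3 -m handwheel '[[[0,0,0,0,0,0,1],[0,0,0,0,0,0,1],[0,0,0,0,0,0,1]]]'
python3 - <<'E'
from h import *
print(ctrl.get_obs()['joint_pos'].round(1))
rel(down(47.3),[.47,.05,.30])
rel(down(47.3),[.47,.13,.25])
E
```

```text
time_s: 8.08
position: [0.4693, 0.0501, 0.3019]
orientation: [[-0.308, 0.876, 0.371], [0.945, 0.327, 0.012], [-0.111, 0.355, -0.928]]
contact_force: [-0.5, -0.1, -0.4]
finger_gap: 0.0168
gripper_force: 30.0
time_s: 8.33
position: [0.4692, 0.0501, 0.2999]
orientation: [[-0.3, 0.878, 0.373], [0.948, 0.319, 0.011], [-0.109, 0.356, -0.928]]
contact_force: [0.4, -0.9, 0.0]
finger_gap: 0.0167
gripper_force: 30.0
[-10.7  -2.9 103.3   5.4  58.3 -31.4]
[0.3295, 0.2007, -0.4923, -0.0004, 0.0007, 0.0002] t 8.3333
[0.3295, 0.2007, -0.4923, 0.0809, 0.0084, 0.0474] t 8.3333
```

```bash
python3 -m handwheel '[[[0.06,0.035,-0.09,0.01,0.001,0.006,1],[0.12,0.07,-0.18,0.02,0.002,0.012,1],[0.18,0.11,-0.27,0.035,0.004,0.02,1],[0.24,0.145,-0.36,0.05,0.005,0.03,1],[0.29,0.18,-0.44,0.065,0.007,0.04,1],[0.33,0.201,-0.492,0.081,0.008,0.047,1],[0.33,0.201,-0.492,0.081,0.008,0.047,1],[0.33,0.201,-0.492,0.081,0.008,0.047,1]]]' >/dev/null
python3 -m handwheel '[[[0,0,0,0,0,0,1],[0,0,0,0,0,0,1]]]'
python3 - <<'E'
from h import *
import cv2
rel(down(47.3),[.495,.278,.155])
cv2.imwrite("pics/p4.png",cv2.resize(ctrl.capture("side")[60:260,200:400,::-1],None,fx=3,fy=3))
E
```

```text
time_s: 9.17
position: [0.4692, 0.1293, 0.2516]
orientation: [[-0.735, 0.678, 0.001], [0.678, 0.735, -0.001], [-0.001, 0.0, -1.0]]
contact_force: [-0.7, 0.7, -0.1]
finger_gap: 0.0163
gripper_force: 30.0
[0.0004, 0.0013, 0.0006, 0.0819, 0.1267, 0.0966] t 9.1667
```

View pics/p4.png

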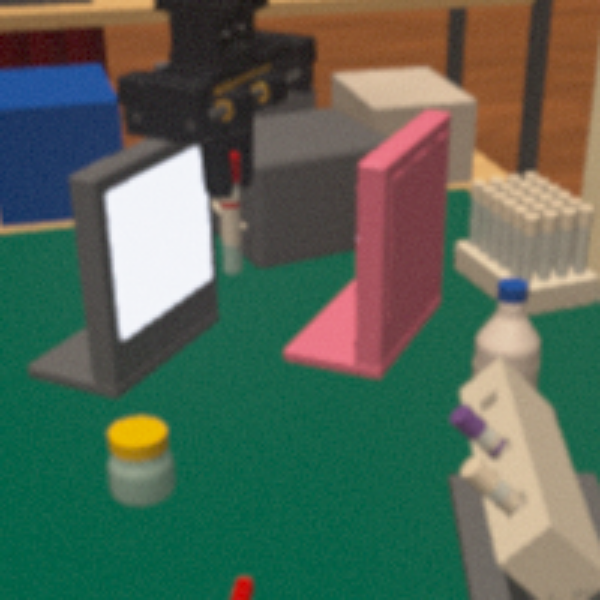

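The tube hangs upright under the gripper (232,220), in front of the lit panel's right edge. Nothing else has moved. Now to the hold point.

```bash
python3 -m handwheel '[[[0,0,0,0.01,0.02,0.012,1],[0,0,0,0.025,0.04,0.03,1],[0,0,0,0.04,0.06,0.045,1],[0,0,0,0.053,0.08,0.06,1],[0,0,0,0.063,0.1,0.075,1],[0,0,0,0.073,0.115,0.088,1],[0,0,0,0.08,0.123,0.094,1],[0,0,0,0.082,0.127,0.097,1]]]' >/dev/null
python3 -m handwheel '[[[0,0,0,0,0,0,1],[0,0,0,0,0,0,1],[0,0,0,0,0,0,1],[0,0,0,0,0,0,1],[0,0,0,0,0,0,1]]]'
python3 - <<'E'
from h import *
import cv2
print(ctrl.get_obs()["gripper_force"])
a=ctrl.capture("side");ctrl.capture("top")
for c in("side","top"):
  for q in("tube_red_mid","tube_red_cap","tube_red","panel_mid"): print(c,q,[(d["uv"],round(d["p"],2)) for d in ctrl.landmark_of(q,c)][:2])
T=np.array([.495,.278,0]);print(proj([T+[0,0,.085],T+[0,0,.135],T+[0,0,.174],[.44,.3287,.135]],"side").round(1).tolist(),proj([T+[0,0,.135]],"top"))
cv2.imwrite("pics/p5.png",cv2.resize(a[80:200,200:370,::-1],None,fx=4,fy=4))
E
```

```text
time_s: 10.3
position: [0.4949, 0.2784, 0.1546]
orientation: [[-0.736, 0.677, 0.0], [0.677, 0.736, -0.0], [-0.0, -0.0, -1.0]]
contact_force: [-0.3, -0.3, -1.2]
finger_gap: 0.0165
gripper_force: 30.0
29.996671210974455
side tube_red_mid [([274.3, 144.9], 0.57), ([280.7, 276.5], 0.34)]
side tube_red_cap [([275.5, 134.7], 0.45)]
side tube_red [([278.6, 160.0], 0.62)]
side panel_mid [([252.8, 139.2], 0.63), ([340.2, 132.0], 0.6)]
top tube_red_mid []
top tube_red_cap [([289.4, 247.5], 0.37), ([364.8, 128.0], 0.27)]
top tube_red [([452.8, 253.2], 0.69)]
top panel_mid [([187.4, 110.6], 0.8), ([179.5, 221.5], 0.61)]
[[275.7, 159.8], [274.9, 144.3], [274.3, 131.6], [253.3, 139.9]] [[200.37324885 198.46799452]]
```

View pics/p5.png

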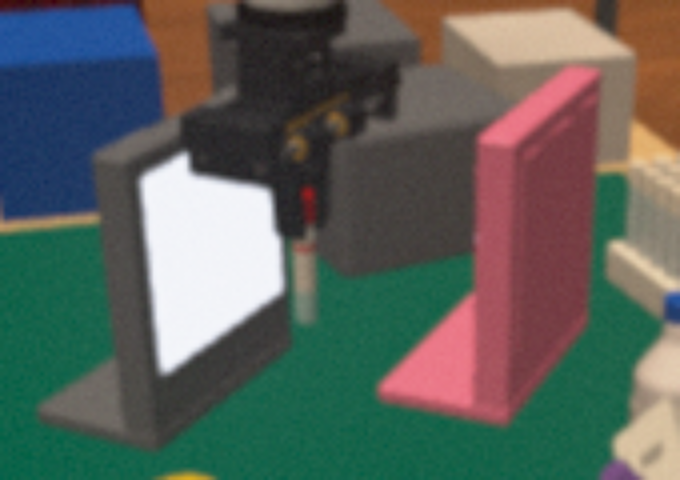

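The tube is upright in the fingers (crop 305,260) in front of the lit pane. The detected middle is within 1 px of the prediction, so I hand in.

```bash
python3 -c "
from bench import ctrl
print(ctrl.sign_off())"
```

```text
the job is handed in; nothing more can be done
None
```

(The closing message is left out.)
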